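# Function check of the vial shuttle's stop button

### The job

Check the vial shuttle's emergency stop: press the red mushroom button on the yellow box right in and let go so that it stays latched down by itself, then push its wings round clockwise (seen from above) until it springs back out, and let it turn back. Then press the blue reset button right in and let it go. Only touch things: pick nothing up, leave the green start button unpressed, and leave the button boxes, the bottle, the vial and the mouse standing where they are.

Things in the scene. Friction and masses are not known exactly. Their poses are not given: they have to be found in the camera images.
- stop_box: yellow box 90 x 90 x 60 mm, fixed to the bench (place and yaw vary), origin at the centre of its underside, z up. On its top, centred, a black collar (48 mm across, 6 mm high) and the red mushroom head on a 24 mm steel stem.
- stop_top (a point): top centre of the red mushroom head, on the twist axis, 104 mm above the bench with the button out (95 mm latched, 92.5 mm fully pressed). The head is a dome 42 mm across and 24 mm high with two opposite wings. Site axes: x along the wings (towards wing_a), z up; turns with the head.
- wing_a (a point): middle of the end face of one red wing, 36 mm from the twist axis, 13 mm below stop_top. Each wing is 14 mm wide, flat-sided, and spans 82 to 100 mm above the bench with the button out; it sinks with the head. Beside the wings the space is clear down to the collar (66 mm) and box top (60 mm).
- wing_b (a point): middle of the end face of the opposite wing, 36 mm from the twist axis and 13 mm below stop_top
- stop_press (a joint): how far the mushroom is pressed straight down, m: 0 = out, 0.0115 = bottom stop. The spring takes about 2 N at first and 6 N at the bottom. Pressed beyond 0.0095 it latches and, let go, stays at about 0.009. Let go earlier it springs out.
- stop_twist (a joint): twist of the head, rad, clockwise seen from above positive: 0 = rest, 0.9 = end stop. A light spring turns it back (0.015 N m at rest, 0.042 N m at the end). While latched, twisting beyond about 0.5 to 0.65 frees the latch and the button springs up 9 mm; once let go the head turns back to 0. It does not turn anticlockwise from 0.
- reset_box: loose white box 68 x 68 x 45 mm, 0.4 to 0.9 kg, origin at the centre of its underside, z up, with the blue reset button centred on top
- reset_btn_top (a point): top centre of the blue reset button (32 mm across, in a 48 mm grey ring 12 mm high), 67 mm above the bench when out
- reset_btn (a joint): how far the blue button is pressed down, m: 0 = out, 0.006 = fully in (5 N); it springs back
- start_box: loose white box 68 x 68 x 45 mm, 0.6 kg, like the reset box but with the green start button, which must not be pressed; origin at the centre of its underside
- start_btn (a joint): how far the green button is pressed down, m: 0 = out, 0.006 = fully in
- bottle: clear glass bottle with a blue cap, 60 mm across, 110 mm high, loose, origin at the centre of its underside
- vial: amber vial with a blue cap, 24 mm across, 45 mm high, loose, origin at the centre of its underside
- mouse: grey computer mouse 100 x 58 x 30 mm, loose, origin at the centre of its underside
There are look-alikes about, which are no part of the job. What is shaped like the reset_box but turquoise is not meant.

How it is judged (in metres and radians):
On the way, in this order (a step that is already met when the one before it is completed fails the run):
1. the mushroom is latched: it stays down (beyond 7.5 mm), untwisted, with nothing of the robot touching it (value of joint stop_press above 0.0075 m and value of joint stop_twist below 0.12 rad and contact force between each of the arm, the fingers and stop_box below 0.3 N), for 0.15 s.
2. the mushroom has been twisted free and is out again (value of joint stop_press below 0.0015 m), for 0.1 s.
3. the blue reset button is pressed in (value of joint reset_btn above 0.0045 m), for 0.02 s.
At the end, for the whole second after the job is handed in: The mushroom is out (within 1.5 mm) and turned back to rest (within 0.12 rad); the blue and green buttons are out; the reset box, start box, bottle, vial and mouse stand upright, at rest, within 30 mm of where they began (value of joint each of stop_press, reset_btn, start_btn below 0.0015 m and value of joint stop_twist below 0.12 rad and distance of each of reset_box, bottle, vial, mouse, start_box from where it was at the start of the episode below 0.03 m and angle between each of reset_box, bottle, vial, mouse, start_box's own z axis and vertical below 0.1 rad and linear speed of each of reset_box, bottle, vial, mouse, start_box below 0.02 m/s); the robot touches nothing.
It fails at once if the green start button is pressed (value of joint start_btn above 0.003 m).
It fails at once if the blue reset button is pressed while the stop is still in (value of joint reset_btn above 0.003 m and value of joint stop_press above 0.005 m).
It fails at once if a button box is lifted, tipped over or pushed away (height (world z) of any of reset_box, start_box above 0.015 m or distance of any of reset_box, start_box from where it was at the start of the episode above 0.03 m or angle between any of reset_box, start_box's own z axis and vertical above 0.3 rad).
It fails at once if the bottle, vial or mouse is lifted, tipped over or pushed away (height (world z) of any of bottle, vial, mouse above 0.015 m or distance of any of bottle, vial, mouse from where it was at the start of the episode above 0.03 m or angle between any of bottle, vial, mouse's own z axis and vertical above 0.3 rad).
It also fails if it takes over 58 s, if anything falls off the work surface, if the arm or the gripper's body presses on something with over 40 N, if the wrist force passes 120 N, or if a joint passes its speed limit or range.

### The arm

A 6-joint arm with a two-finger parallel gripper is mounted at the origin on the work surface. World frame = base frame: x ahead of the robot, y to its left, z up, the work surface at z = 0. Lengths are in m, angles in degrees, forces in N, time in s.
With the tool pointing down it reaches from about 0.3 to 1 m from the base axis. Payload 5.1 kg.
Tool frame: the origin (TCP) lies at the very end of the fingers, on their centre line; the grasp point (between the pads) lies ctrl.tcp_to_grasp behind it (ctrl.tcp_to_grasp is the distance from the TCP to the grasp point, in m); x points along the fingers, y is the direction in which the jaws open and shut, and the axes are right-handed (so a half turn about x gives the same grasp; the last joint's range is limited). The gripper opens to 95 mm and grips with 3 to 60 N. Pads are 20 mm wide; open, the fingers measure 119 mm over their backs; the gripper's body (75 mm by 180 mm) begins 59 mm behind the grasp point.
Start: joints at [72.502, 7.093, 94.555, -0, 78.352, -4.733], TCP at [0.144, 0.634, 0.215] pointing down, gripper open.
Joint ranges: [-149.61, 149.61], [-58.7, 133.49], [1.44, 155.28], [-77.14, 257.14], [18.33, 153.61], [-166.67, 166.67]. Speed limits (degrees/s): [147.25, 147.25, 180, 180, 180, 180].

### API

Orientations are given as a 3x3 rotation matrix whose columns are the frame's x, y, z axes.
In Python, from cell import get_state, grab_frame, camera_model, workorder, regions_of, ctrl gives the robot as it stands.
- The arm moves only by the tool send_rows, never from a script. Its arguments are lists of equal length, an entry for each row: "translation": the shift along the tool's x, y, z as a fraction of full scale, a list of three; "dr": the turn, a rotation vector about the tool's x, y, z as a fraction of full scale, a list of three; "grip": the opening in per cent of the stroke, from 0 (shut) to 100 (fully open). A call has 1 to 20 rows; each row is the pose to reach, as a shift and turn from the pose commanded when the call began, along the tool's axes at that moment; what a row does not reach only later rows make up. Full scale, the value 1, is 0.25 m for a shift and 90 degrees for a turn. A row lasts 1/12 s, in which the tool goes at most 41.7 mm and 7.16 degrees, less where a joint would pass 70% of its speed; a pose out of reach is approached as far as the arm can. A call with a number of a shift or a turn outside -1 to 1 is refused whole. A call with a gripper value outside its range is refused whole. The fingers move at their own pace and stop on an object; the grip force is fixed at half the most. Time passes only in rows, so rows that repeat a pose let the fingers close. It gives the time, the measured TCP pose, the force and the opening at its end, in the units of the state.
- get_state(): the state, without advancing time (a new reading comes with each control period).
- grab_frame(name): name is "scene" or "top" or "wrist"; returns (picture, depth): 420x560x3 uint8, red, green, blue; 420x560 float32, m along the optical axis (not along the pixel's ray), 0 where there is no reading.
- camera_model(name): a dict with "fx", "fy", "cx", "cy" (pixels), "R" (3x3) and "t" (3): a world point X has camera coordinates R X + t; the wrist camera has in their place "hand_eye" (4x4, takes a point from camera to tool coordinates, whose origin is the TCP and whose axes are the tool frame's). Camera axes: x right, y down, z forward; pixel columns grow to the right and rows downward; lengths in m; the calibration is good to about 2 mm. The wrist camera is an equidistant fisheye: a pixel r from the principal point sees the ray r / f radians off the axis. A picture is of the moment at which its call begins: read the wrist's pose just before it. camera_model takes no time and is no camera call.
- workorder.finish_job(): hands the job in, once; it reports no verdict.
Trained networks look in the newest picture that a camera, given by its name, has taken for a name from the list of things; names that differ only in an ending like _2 or _b are one class to them, and where a whole thing is asked for, a point or a joint stands for the part that bears it (a point fixed in the world has none). Each returns a list of dicts, best first, with "score" (0 to 1); they miss things now and then, are a little off and sometimes report something else, mostly with a low value. They report only what shows in the picture. A call takes as long as a camera call. They do not tell look-alikes from the thing itself.
- regions_of(target, camera): "mask" (420x560 bool, what is visible of it) and "box" ([centre column, centre row, width, height] in pixels, round what is visible of it).
The state is a dict: "time": time; "joints": joint angles; "qd": joint speeds; "joint_efforts": joint torques, N m; "ee_pos": TCP position; "eef_rot": TCP orientation; "ft_force": force on the tool from outside, world axes, zero at the start; "ft_torque": the same for the moment, N m; "gripper_width": finger opening in m.
Only numpy, scipy, OpenCV 4.12 (cv2) and the standard library are available. Lean on these libraries where they do the work, as an engineer would, in place of code of your own. Each camera call takes 0.05 s, during which the arm holds its last target. There are 200 camera calls.

## Working session

There is one attempt and no reset: what is moved stays moved. The work goes in short steps, Python scripts to look and compute and a tool call to move; the robot and the scene stay as the last step left them, time stands still between calls to the robot, and variables do not carry over. Pictures are saved under pics/ and viewed, about 8 in all and at most 12, crops included, and the job is handed in when it is done.

Besides the shell and the picture viewer there is one more tool, called after ">>>" as name(argument=value, ...) on one line, values as JSON. send_rows: Moves the arm, as the interface text tells. Its arguments: {"type":"object","properties":{"translation":{"type":"array"},"dr":{"type":"array"},"grip":{"type":"array"}},"required":["translation","dr","grip"]}

```bash
mkdir -p pics; ls; cat > h.py <<'E'
import numpy as np, cv2
from cell import get_state, grab_frame, camera_model, workorder, regions_of, ctrl
def save(n,im): cv2.imwrite('pics/'+n,cv2.cvtColor(im,cv2.COLOR_RGB2BGR))
def world(cam,depth,mask=None):
    m=camera_model(cam); v,u=np.nonzero((depth>0) if mask is None else mask&(depth>0)); z=depth[v,u]
    P=np.c_[(u-m['cx'])/m['fx']*z,(v-m['cy'])/m['fy']*z,z]
    return (P-m['t'])@np.asarray(m['R']), u, v
E
python3 - <<'E'
from h import *
s=get_state(); print(s['time'],s['ee_pos'],s['eef_rot'],s['ft_force'],s['gripper_width'],ctrl.tcp_to_grasp)
for c in ['scene','top']:
    im,d=grab_frame(c); save(c+'1.png',im); np.savez('/tmp/%s.npz'%c,im=im,d=d)
    for n in ['stop_box','reset_box','start_box','stop_top','wing_a','reset_btn_top','bottle','vial','mouse']:
        for r in regions_of(n,c):
            if r['score']<.3: continue
            P,u,v=world(c,d,r['mask'])
            if len(P)<3: continue
            zt=np.percentile(P[:,2],95); Q=P[P[:,2]>zt-.006]
            print(c,n,round(r['score'],2),np.round(r['box'],0),np.median(Q,0).round(3),im[v,u].mean(0).round(0))
E
```

```text
pics
0.0 [0.14347868 0.63332533 0.21340745] [[-5.98268563e-04  2.20949741e-01  9.75285012e-01]
 [-1.95398378e-03  9.75283066e-01 -2.20950499e-01]
 [-9.99997912e-01 -2.03787884e-03 -1.51748987e-04]] [-0.06786625  0.43911926  0.6631313 ] 0.0949372020144293 0.0188
scene stop_box 0.62 [276. 265.  71.  75.] [ 0.614 -0.016  0.102] [189. 134.  17.]
scene reset_box 0.92 [192. 185.  51.  39.] [ 0.517 -0.336  0.068] [ 18. 132. 143.]
scene reset_box 0.86 [258. 167.  33.  36.] [ 0.388 -0.274  0.068] [ 17. 137. 148.]
scene reset_box 0.7 [244. 204.  44.  43.] [ 0.506 -0.208  0.068] [156. 167. 177.]
scene reset_box 0.67 [215. 240.  51.  47.] [ 0.624 -0.16   0.067] [ 23. 140. 153.]
scene start_box 0.73 [433. 310.  53.  54.] [0.515 0.235 0.067] [161. 180. 167.]
scene stop_top 0.86 [277. 240.  38.  23.] [ 0.613 -0.017  0.103] [211.  54.  41.]
scene wing_a 0.7 [276. 241.  34.  24.] [ 0.613 -0.018  0.103] [204.  60.  43.]
scene reset_btn_top 0.77 [212. 225.  18.  16.] [ 0.623 -0.16   0.068] [ 43. 114. 216.]
scene reset_btn_top 0.51 [239. 189.  15.  10.] [ 0.505 -0.209  0.068] [ 47. 110. 212.]
scene rese
[... 900 characters left out ...]
225.  38.  45.] [0.513 0.235 0.066] [183. 200. 186.]
top stop_top 0.56 [271. 180.  18.  36.] [ 0.608 -0.017  0.103] [226.  94.  81.]
top wing_a 0.73 [270. 181.  18.  34.] [ 0.608 -0.017  0.103] [226.  95.  80.]
top reset_btn_top 0.66 [338. 176.  18.  13.] [ 0.623 -0.161  0.067] [ 92. 158. 239.]
top reset_btn_top 0.64 [417. 223.  16.  13.] [ 0.516 -0.337  0.067] [ 84. 150. 232.]
top reset_btn_top 0.48 [358. 228.  19.  14.] [ 0.504 -0.209  0.067] [103. 157. 231.]
top reset_btn_top 0.45 [395. 283.  13.  21.] [ 0.385 -0.277  0.067] [ 88. 151. 235.]
top vial 0.57 [213. 280.  10.  11.] [0.389 0.114 0.045] [ 95. 138. 202.]
top mouse 0.74 [313. 292.  25.  43.] [ 0.347 -0.106  0.03 ] [169. 171. 174.]
```

```bash
python3 - <<'E'
from h import *
a=np.load('/tmp/top.npz'); im,d=a['im'],a['d']; save('top_c.png',cv2.resize(im[100:320,130:450],None,fx=2.4,fy=2.4,interpolation=cv2.INTER_CUBIC))
# red wing direction: both cams
for c in ['top','scene']:
    a=np.load('/tmp/%s.npz'%c); im,d=a['im'].astype(int),a['d']
    m=(im[...,0]>120)&(im[...,0]-im[...,1]>70)&(im[...,0]-im[...,2]>60)
    P,u,v=world(c,d,m)
    k=(abs(P[:,0]-.61)<.07)&(abs(P[:,1]+.017)<.07)&(P[:,2]>.075); P=P[k]
    c0=P.mean(0); w,V=np.linalg.eigh(np.cov(P[:,:2].T))
    print(c,k.sum(),c0.round(4),P.min(0).round(3),P.max(0).round(3),np.sqrt(w),V[:,1],np.degrees(np.arctan2(V[1,1],V[0,1])))
    q=(P[:,:2]-c0[:2])@V; print(q.min(0),q.max(0))
E
```

```text
top 351 [ 0.6082 -0.0185  0.1006] [ 0.574 -0.038  0.085] [0.644 0.001 0.109] [0.00937313 0.01551062] [-0.974459    0.22456546] 167.02267274563317
[-0.02038772 -0.03634666] [0.01956711 0.03480369]
scene 618 [ 0.6148 -0.0146  0.0977] [ 0.573 -0.039  0.081] [0.646 0.001 0.108] [0.00828619 0.01806523] [-0.96293477  0.26973438] 164.35153868428142
[-0.01534439 -0.03211502] [0.02410066 0.04163584]
```

View pics/top_c.png

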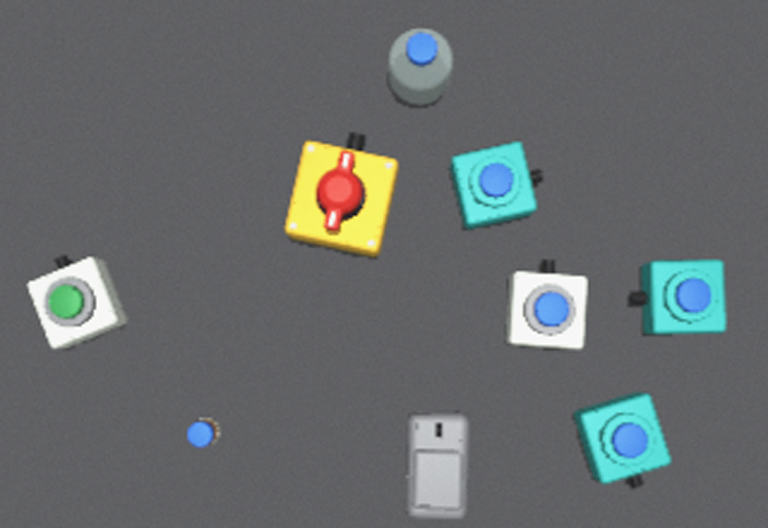

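View pics/scene1.png

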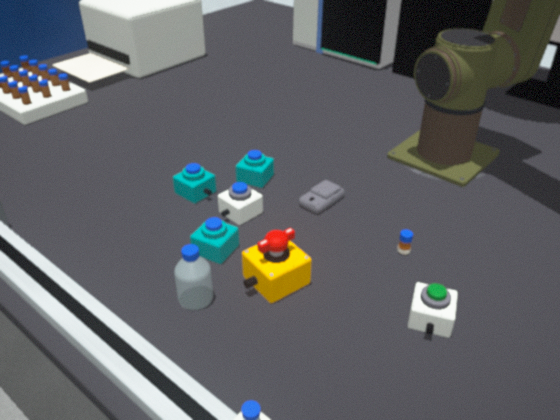

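The top view shows the yellow stop box at crop (340,195), with its wings running nearly along world x at about -13°. The white box with the blue button is at crop (550,308), about (0.505, -0.209). The green start box is at (70,300), and the turquoise boxes are look-alikes. Next I move above the stop.

>>> send_rows(translation=[[0,-0.72,0.8],[0,-0.72,0.8],[0,-0.72,0.8],[0,-0.72,0.8],[0,-0.72,0.8],[0,-0.72,0.8],[0,-0.72,0.8],[0,-0.72,0.8],[0,-0.72,0.8]], dr=[[0,0,0],[0,0,0],[0,0,0],[0,0,0],[0,0,0],[0,0,0],[0,0,0],[0,0,0],[0,0,0]], grip=[0,0,0,0,0,0,0,0,0])

```text
time: 1.75
ee_pos: [0.2995, 0.4137, 0.215]
eef_rot: [[0.0, 0.223, 0.975], [0.001, 0.975, -0.223], [-1.0, 0.001, 0.0]]
ft_force: [-0.5, -0.1, -0.0]
gripper_width: 0.0402
```

>>> send_rows(translation=[[0,-0.72,0.8],[0,-0.72,0.8],[0,-0.72,0.8],[0,-0.72,0.8],[0,-0.72,0.8],[0,-0.72,0.8],[0,-0.72,0.8],[0,-0.72,0.8],[0,-0.72,0.8]], dr=[[0,0,0],[0,0,0],[0,0,0],[0,0,0],[0,0,0],[0,0,0],[0,0,0],[0,0,0],[0,0,0]], grip=[0,0,0,0,0,0,0,0,0])

```text
time: 2.5
ee_pos: [0.4544, 0.195, 0.2146]
eef_rot: [[-0.001, 0.222, 0.975], [0.001, 0.975, -0.222], [-1.0, 0.001, -0.001]]
ft_force: [0.6, 0.1, -0.8]
gripper_width: 0.0004
```

>>> send_rows(translation=[[0,-0.5,0.6],[0,-0.5,0.6],[0,-0.5,0.6],[0,-0.5,0.6],[0,-0.5,0.6],[0,-0.5,0.6],[0,-0.5,0.6],[0,-0.5,0.6],[0,-0.5,0.6]], dr=[[0,0,0],[0,0,0],[0,0,0],[0,0,0],[0,0,0],[0,0,0],[0,0,0],[0,0,0],[0,0,0]], grip=[0,0,0,0,0,0,0,0,0])

```text
time: 3.25
ee_pos: [0.5721, 0.0415, 0.2146]
eef_rot: [[-0.0, 0.218, 0.976], [0.001, 0.976, -0.218], [-1.0, 0.0, -0.001]]
ft_force: [0.9, -0.7, 0.1]
gripper_width: 0.0004
```

```bash
cat >> h.py <<'E'
def wrist(s,depth,mask):
    m=camera_model('wrist'); v,u=np.nonzero(mask&(depth>0)); z=depth[v,u]
    x=(u-m['cx'])/m['fx']; y=(v-m['cy'])/m['fy']; th=np.hypot(x,y); k=np.tan(th)/np.maximum(th,1e-9)
    P=np.c_[x*k*z,y*k*z,z]; H=np.asarray(m['hand_eye']); P=P@H[:3,:3].T+H[:3,3]
    return P@np.asarray(s['eef_rot']).T+s['ee_pos'],u,v
def fit(P):
    (c,sz,a)=cv2.minAreaRect((P[:,:2]*1000).astype(np.float32)); return np.round(c,1),np.round(sz,1),round(a,1)
E
python3 - <<'E'
from h import *
s=get_state(); im,d=grab_frame('wrist'); save('w1.png',im)
i=im.astype(int); R,G,B=i[...,0],i[...,1],i[...,2]
P,u,v=wrist(s,d,(R>110)&(R-G>60)&(R-B>50)); k=P[:,2]>.085; P=P[k]; print(len(P),P.mean(0).round(4),fit(P),P[:,2].max())
w,V=np.linalg.eigh(np.cov(P[:,:2].T)); print(np.degrees(np.arctan2(V[1,1],V[0,1])))
T=P[P[:,2]>np.percentile(P[:,2],98)-.004]; print('dome',T.mean(0),len(T))
Y,u,v=wrist(s,d,(R>120)&(G>80)&(B<90)&(R-B>80)&(R-G<110)); Y=Y[abs(Y[:,2]-.06)<.006]; print('yellow',len(Y),fit(Y),np.median(Y[:,2]))
Bl,u,v=wrist(s,d,(B>120)&(B-R>70)&(B-G>50)); Bl=Bl[(abs(Bl[:,0]-.505)<.03)&(abs(Bl[:,1]+.209)<.03)]; print('blue',len(Bl),Bl.mean(0) if len(Bl) else '')
E
```

```text
1602 [ 0.6037 -0.0164  0.1017] (array([605.8, -16.5]), array([40.6, 59. ]), 51.1) 0.107062839440386
167.94648399483626
dome [ 0.60864779 -0.01909928  0.10460933] 820
yellow 1439 (array([609.2, -18. ]), array([86.7, 89.4]), 77.0) 0.060984478156781236
blue 471 [ 0.50321498 -0.20768947  0.06715657]
```

View pics/w1.png

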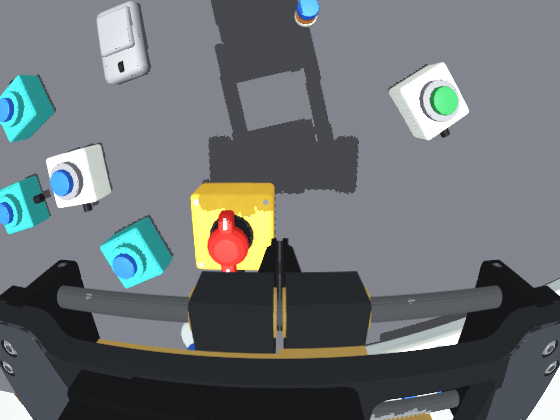

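The wrist view shows the red mushroom at (228,243) on the yellow box. The white reset box is at (77,177) and the green start box at (430,100). The yellow top fits a centre of (0.609, -0.018) with yaw -13°.

>>> send_rows(translation=[[0.2,-0.2,0.2],[0.3,-0.2,0.2],[0.4,-0.2,0.2],[0.4,-0.2,0.2],[0.4,-0.2,0.2],[0.4,-0.2,0.2]], dr=[[0,0,0],[0,0,0],[0,0,0],[0,0,0],[0,0,0],[0,0,0]], grip=[0,0,0,0,0,0])

```text
time: 3.8
ee_pos: [0.6109, -0.0193, 0.1161]
eef_rot: [[0.001, 0.22, 0.976], [0.0, 0.976, -0.22], [-1.0, 0.0, 0.001]]
ft_force: [0.7, -1.4, 0.1]
gripper_width: 0.0006
```

>>> send_rows(translation=[[0.04,0,-0.006],[0.06,0,-0.006],[0.075,0,-0.006],[0.085,0,-0.006],[0.094,0,-0.006],[0.097,0,-0.006],[0.097,0,-0.006],[0.097,0,-0.006]], dr=[[0,0,0],[0,0,0],[0,0,0],[0,0,0],[0,0,0],[0,0,0],[0,0,0],[0,0,0]], grip=[0,0,0,0,0,0,0,0])

```text
time: 4.47
ee_pos: [0.6106, -0.0197, 0.0927]
eef_rot: [[0.004, 0.221, 0.975], [0.0, 0.975, -0.221], [-1.0, 0.001, 0.003]]
ft_force: [0.7, 1.9, 7.3]
gripper_width: 0.0005
```

>>> send_rows(translation=[[-0.05,0,0],[-0.12,0,0],[-0.2,0,0],[-0.28,0,0],[-0.28,0,0],[-0.28,0,0],[-0.28,0,0]], dr=[[0,0,0],[0,0,0],[0,0,0],[0,0,0],[0,0,0],[0,0,0],[0,0,0]], grip=[0,0,0,30,52,52,52])

```text
time: 5.05
ee_pos: [0.6083, -0.0201, 0.1591]
eef_rot: [[-0.002, 0.221, 0.975], [0.0, 0.975, -0.221], [-1.0, -0.0, -0.002]]
ft_force: [-0.4, -0.6, -0.7]
gripper_width: 0.0217
```

```bash
cat > chk.py <<'E'
from h import *
for c in ['top','scene','wrist']:
    s=get_state(); im,d=grab_frame(c); i=im.astype(int); R,G,B=i[...,0],i[...,1],i[...,2]
    m=(R>110)&(R-G>60)&(R-B>50); P=wrist(s,d,m)[0] if c=='wrist' else world(c,d,m)[0]
    k=(np.hypot(P[:,0]-.609,P[:,1]+.018)<.045)&(P[:,2]>.07); P=P[k]
    if len(P)<20: print(c,len(P)); continue
    w,V=np.linalg.eigh(np.cov(P[:,:2].T)); print(c,len(P),'top z',np.percentile(P[:,2],[50,95,99]).round(4),'ang',np.degrees(np.arctan2(V[1,1],V[0,1])).round(1))
print(s['time'],s['ee_pos'],s['gripper_width'])
E
python3 chk.py
```

```text
top 56 top z [0.0908 0.0949 0.2545] ang -158.9
scene 581 top z [0.0908 0.097  0.098 ] ang 162.4
wrist 2687 top z [0.0939 0.0975 0.098 ] ang 167.2
5.15 [ 0.60790516 -0.02001919  0.15833698] 0.029752005769269806
```

The mushroom is latched, with its top at about 0.095. Next I pre-rotate and lower the open fingers to straddle it.

>>> send_rows(translation=[[0,0.008,0.002],[0,0.008,0.002],[0,0.008,0.002],[0,0.008,0.002],[0,0.008,0.002],[0,0.008,0.002]], dr=[[0.07,0,0],[0.14,0,0],[0.21,0,0],[0.28,0,0],[0.28,0,0],[0.28,0,0]], grip=[54,54,54,54,54,54])

```text
time: 5.7
ee_pos: [0.6095, -0.0182, 0.1593]
eef_rot: [[-0.002, 0.613, 0.79], [0.0, 0.79, -0.613], [-1.0, -0.001, -0.002]]
ft_force: [0.8, -0.6, 0.1]
gripper_width: 0.0508
```

>>> send_rows(translation=[[0.08,0,0],[0.16,0,0],[0.22,0,0],[0.27,0,0],[0.3,0,0],[0.32,0,0],[0.32,0,0],[0.32,0,0]], dr=[[0,0,0],[0,0,0],[0,0,0],[0,0,0],[0,0,0],[0,0,0],[0,0,0],[0,0,0]], grip=[54,54,54,54,54,54,54,54])

```text
time: 6.37
ee_pos: [0.6104, -0.0183, 0.0808]
eef_rot: [[0.001, 0.615, 0.789], [-0.0, 0.789, -0.615], [-1.0, 0.0, 0.001]]
ft_force: [0.1, -0.6, -0.5]
gripper_width: 0.0513
```

>>> send_rows(translation=[[0.015,0,0],[0.015,0,0],[0.015,0,0],[0.015,0,0],[0.015,0,0],[0.015,0,0],[0.015,0,0],[0.015,0,0],[0.015,0,0],[0.015,0,0],[0.015,0,0],[0.015,0,0],[0.015,0,0],[0.015,0,0]], dr=[[0.07,0,0],[0.14,0,0],[0.21,0,0],[0.28,0,0],[0.34,0,0],[0.4,0,0],[0.46,0,0],[0.52,0,0],[0.58,0,0],[0.64,0,0],[0.7,0,0],[0.76,0,0],[0.78,0,0],[0.78,0,0]], grip=[54,54,54,54,54,54,54,54,54,54,54,54,54,54])

```text
time: 7.53
ee_pos: [0.6109, -0.0188, 0.0781]
eef_rot: [[0.002, 0.95, -0.312], [-0.001, -0.312, -0.95], [-1.0, 0.002, 0.0]]
ft_force: [0.2, -1.5, 0.6]
gripper_width: 0.0517
```

```bash
python3 chk.py; python3 -c "
from h import *
print(get_state()['ft_torque'])"
```

```text
top 0
scene 507 top z [0.0993 0.1056 0.1065] ang 131.6
wrist 5472 top z [0.1022 0.106  0.1067] ang 127.1
7.6333 [ 0.61071383 -0.01858361  0.07781575] 0.05103389965764653
[-0.32709698  0.2032844  -0.01340968]
```

It has sprung out: the top rose 8–9 mm, with the head at about 40° of twist. Now I turn back, then lift.

>>> send_rows(translation=[[0,0,0],[0,0,0],[0,0,0],[0,0,0],[0,0,0],[0,0,0],[0,0,0],[0,0,0],[0,0,0],[0,0,0],[0,0,0],[0,0,0],[0,0,0]], dr=[[-0.07,0,0],[-0.14,0,0],[-0.21,0,0],[-0.28,0,0],[-0.35,0,0],[-0.42,0,0],[-0.49,0,0],[-0.56,0,0],[-0.63,0,0],[-0.7,0,0],[-0.78,0,0],[-0.78,0,0],[-0.78,0,0]], grip=[54,54,54,54,54,54,54,54,54,54,54,54,54])

```text
time: 8.77
ee_pos: [0.6103, -0.018, 0.0769]
eef_rot: [[0.001, 0.617, 0.787], [0.0, 0.787, -0.617], [-1.0, 0.001, 0.0]]
ft_force: [-0.5, -0.1, -0.8]
gripper_width: 0.0513
```

>>> send_rows(translation=[[-0.05,0,0],[-0.15,0,0],[-0.25,0,0],[-0.35,0,0],[-0.4,0,0],[-0.4,0,0],[-0.4,0,0]], dr=[[0,0,0],[0,0,0],[0,0,0],[0,0,0],[0,0,0],[0,0,0],[0,0,0]], grip=[54,54,54,30,0,0,0])

```text
time: 9.35
ee_pos: [0.6105, -0.0183, 0.1775]
eef_rot: [[0.002, 0.616, 0.788], [-0.0, 0.788, -0.616], [-1.0, 0.001, 0.002]]
ft_force: [-0.4, -0.1, -1.2]
gripper_width: 0.0303
```

```bash
python3 chk.py
```

```text
top 18
scene 583 top z [0.099  0.1055 0.1064] ang 162.2
wrist 2561 top z [0.1024 0.106  0.1067] ang 166.6
9.45 [ 0.60900262 -0.01811063  0.17475873] 0.022141457414129234
```

The head is back to rest and out. Next I move above the white reset box.

>>> send_rows(translation=[[0,-0.86,0.14],[0,-0.86,0.14],[0,-0.86,0.14],[0,-0.86,0.14],[0,-0.86,0.14],[0,-0.86,0.14],[0,-0.86,0.14],[0,-0.86,0.14],[0,-0.86,0.14]], dr=[[0,0,0],[0,0,0],[0,0,0],[0,0,0],[0,0,0],[0,0,0],[0,0,0],[0,0,0],[0,0,0]], grip=[0,0,0,0,0,0,0,0,0])

```text
time: 10.25
ee_pos: [0.5056, -0.2082, 0.1758]
eef_rot: [[-0.001, 0.615, 0.789], [0.001, 0.789, -0.615], [-1.0, 0.0, -0.002]]
ft_force: [-0.3, -0.0, 0.3]
gripper_width: 0.0007
```

```bash
python3 - <<'E'
from h import *
s=get_state(); im,d=grab_frame('wrist'); save('w2.png',im)
i=im.astype(int); R,G,B=i[...,0],i[...,1],i[...,2]
P,u,v=wrist(s,d,(B>110)&(B-R>70)&(B-G>40)); k=np.hypot(P[:,0]-.504,P[:,1]+.209)<.03; P=P[k]
print(s['ee_pos'],len(P),P.mean(0).round(4),fit(P),np.percentile(P[:,2],[50,95]))
E
```

```text
[ 0.50559401 -0.20816553  0.17579836] 975 [ 0.5025 -0.2104  0.0678] (array([ 503.8, -211.9]), array([31.2, 32.7]), 47.8) [0.06823406 0.06948875]
```

View pics/w2.png

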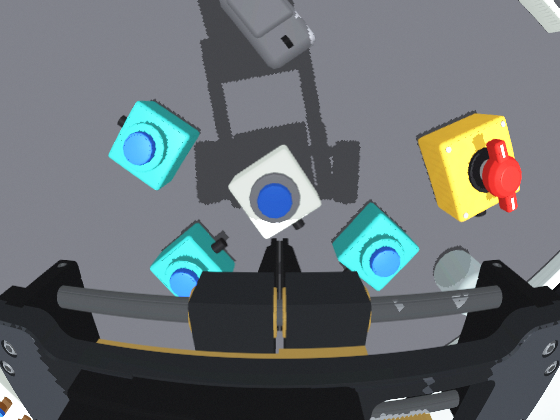

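The white reset box with its blue button sits at (274,197), just ahead of the fingertips. Only the turquoise look-alikes flank it. I press now.

>>> send_rows(translation=[[0.15,-0.013,0.003],[0.25,-0.013,0.003],[0.33,-0.013,0.003],[0.38,-0.013,0.003],[0.38,-0.013,0.003],[0.38,-0.013,0.003]], dr=[[0,0,0],[0,0,0],[0,0,0],[0,0,0],[0,0,0],[0,0,0]], grip=[0,0,0,0,0,0])

```text
time: 10.8
ee_pos: [0.5043, -0.2114, 0.0814]
eef_rot: [[-0.001, 0.614, 0.789], [0.001, 0.789, -0.614], [-1.0, -0.0, -0.001]]
ft_force: [-0.6, -0.1, -0.5]
gripper_width: 0.0004
```

>>> send_rows(translation=[[0.03,0,0],[0.05,0,0],[0.065,0,0],[0.075,0,0],[0.081,0,0],[0.081,0,0],[0.081,0,0]], dr=[[0,0,0],[0,0,0],[0,0,0],[0,0,0],[0,0,0],[0,0,0],[0,0,0]], grip=[0,0,0,0,0,0,0])

```text
time: 11.38
ee_pos: [0.5048, -0.2126, 0.0623]
eef_rot: [[0.002, 0.615, 0.788], [-0.0, 0.788, -0.615], [-1.0, 0.001, 0.002]]
ft_force: [0.2, 0.6, 4.7]
gripper_width: 0.0004
```

>>> send_rows(translation=[[0.005,0,0],[0.01,0,0],[0.01,0,0],[0.01,0,0]], dr=[[0,0,0],[0,0,0],[0,0,0],[0,0,0]], grip=[0,0,0,0])

```text
time: 11.72
ee_pos: [0.5049, -0.2126, 0.0612]
eef_rot: [[0.001, 0.615, 0.788], [-0.0, 0.788, -0.615], [-1.0, 0.0, 0.001]]
ft_force: [-2.5, 2.7, 12.3]
gripper_width: 0.0005
```

At 12 N and z = 0.0612 the button is on its stop. I lift off.

>>> send_rows(translation=[[-0.04,0,0],[-0.12,0,0],[-0.25,0,0],[-0.4,0,0],[-0.5,0,0],[-0.5,0,0],[-0.5,0,0],[-0.5,0,0]], dr=[[0,0,0],[0,0,0],[0,0,0],[0,0,0],[0,0,0],[0,0,0],[0,0,0],[0,0,0]], grip=[0,0,0,0,0,0,0,0])

```text
time: 12.38
ee_pos: [0.503, -0.212, 0.1824]
eef_rot: [[-0.002, 0.615, 0.788], [0.001, 0.788, -0.615], [-1.0, -0.001, -0.002]]
ft_force: [0.3, 0.7, -0.2]
gripper_width: 0.0005
```

```bash
python3 chk.py; python3 - <<'E'
from h import *
s=get_state(); im,d=grab_frame('wrist')
i=im.astype(int); R,G,B=i[...,0],i[...,1],i[...,2]
P,u,v=wrist(s,d,(B>110)&(B-R>70)&(B-G>40)); k=np.hypot(P[:,0]-.504,P[:,1]+.211)<.03; P=P[k]
print(s['ee_pos'],s['ft_force'],P.mean(0).round(4),fit(P),np.percentile(P[:,2],[50,95]))
E
```

```text
top 355 top z [0.101  0.1055 0.107 ] ang 166.6
scene 619 top z [0.0995 0.1054 0.1065] ang 164.3
wrist 1745 top z [0.1011 0.1058 0.1065] ang 165.9
12.4833 [ 0.50260939 -0.21169163  0.18134125] 0.0004310976908671815
[ 0.50275474 -0.21173131  0.18145698] [ 0.35847383  0.29425286 -0.12325343] [ 0.5026 -0.2104  0.0677] (array([ 504.5, -212. ]), array([30.8, 34.2]), 49.9) [0.06819322 0.06940385]
```

```bash
python3 -c "
from h import *
print(workorder.finish_job())"
```

```text
the job is handed in; nothing more can be done
None
```

I completed the emergency-stop check in order and handed the job in at about 12.5 s, well under the 58 s limit. The hand-in gives no verdict, so the outcome below rests on my own measurements.

- **Stop pressed and latched:** I pressed the mushroom to its bottom stop (about 7 N). After I let go it stayed latched, with its top about 9 mm lower.
- **Twisted free:** I pushed the wings clockwise about 40° with the open fingers until the mushroom sprang out, then let it turn back.
- **Reset pressed:** I pressed the blue button on the white reset box to its end stop. The first press (about 5 N) may have stopped just short of fully in. I pushed another millimetre, to 12 N, before letting go.

In the last camera checks the mushroom was out, and its wing angle matched the start (about 166°). The blue button was back out at 68 mm, and the reset box had not moved measurably. The wrist force was near zero, with the tool clear at z = 0.18 m.

I did not re-measure the start box, bottle, vial and mouse at the end. The arm stayed well above them throughout and nothing suggested contact. The `top` camera could not measure the mushroom while the arm was over it, so those mid-job checks used the `scene` and `wrist` cameras. No check failed.

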